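# Unstack the pile into its fitted trays

## Task

A tape measure, a drill bit case and a wood block have been left stacked on the bench. Take the stack apart from the top down and put each thing in the tray made for it before you take the next: the tape measure upright in the smallest tray, the bit case in the middle-sized one, the wood block in the largest, each lying along its tray, right side up and flat on the tray's floor inside the rim. Set them down without dropping or tipping them, and leave the wrench and the jar of parts where they are.

Things in the scene. Friction and masses are not known exactly. Their poses are not given: they have to be found in the camera images.
- tape_measure: yellow and black tape measure standing on its edge on top of the stack, 38 x 80 x 67 mm (x, y, z); grip it across x, where the body is 36 mm thick. Origin: middle of its underside (the body's middle is 1.5 mm further along +y); y along its length, z up. About 0.3 kg.
- bit_case: closed red and black drill bit case in the middle of the stack, 48 x 100 x 32 mm (x, y, z); grip it across x, where the body is 45 mm wide. Origin: middle of its underside (the body reaches from -21 to +24 mm along x); y along its length, z up. About 0.26 kg.
- wood_block: plain pine block at the bottom of the stack, 62 x 140 x 38 mm (x, y, z); grip it across x (62 mm). Origin: middle of its underside; y along its length, z up. About 0.21 kg. The bench grinder fixed in the middle of the bench, which it may have to be carried past, is 0.25 m high and spans y from -0.22 to 0.12 m: carry things well above it.
- tray_small: the smallest of three low grey metal trays screwed to the bench, for the tape measure: 66 x 106 mm outside, 58 x 98 mm inside (x, y), floor 4 mm thick, rim 12 mm above the bench, walls 4 mm. Origin: centre of its underside, at bench height; y along its length, z up.
- tray_medium: the middle-sized of three low grey metal trays screwed to the bench, for the bit case: 76 x 126 mm outside, 68 x 118 mm inside (x, y), floor 4 mm thick, rim 12 mm above the bench, walls 4 mm. Origin: centre of its underside, at bench height; y along its length, z up.
- tray_large: the largest of three low grey metal trays screwed to the bench, for the wood block: 88 x 166 mm outside, 80 x 158 mm inside (x, y), floor 4 mm thick, rim 12 mm above the bench, walls 4 mm. Origin: centre of its underside, at bench height; y along its length, z up.
- wrench: bystander: small steel combination wrench lying flat on the bench, 24 x 135 x 7 mm, y along its length. Origin: middle of its underside.
- jar: bystander: jar of small parts with a pale lid standing near the bins at the right, about 63 mm across, 85 mm high. Origin: middle of its underside.
Things that resemble listed ones, but are neither listed nor needed, are in the scene too. Leave any turquoise look-alike of the tape_measure alone.

How it is judged:
On the way, in this order (a step that is already met when the one before it is completed fails the run):
1. the tape measure is set down and released in its tray (horizontal distance between tape_measure and tray_small below 0.018 m and z of tape_measure in the frame of tray_small below 0.0075 m and angle between tape_measure's own z axis and vertical below 0.12 rad and angle between the y axis of tape_measure and the y axis of tray_small, either way round below 0.35 rad and contact force between the fingers and tape_measure below 0.1 N and linear speed of tape_measure below 0.02 m/s), for 0.2 s.
2. the bit case is set down and released in its tray (horizontal distance between bit_case and tray_medium below 0.018 m and z of bit_case in the frame of tray_medium below 0.0075 m and angle between bit_case's own z axis and vertical below 0.12 rad and angle between the y axis of bit_case and the y axis of tray_medium, either way round below 0.35 rad and contact force between the fingers and bit_case below 0.1 N and linear speed of bit_case below 0.02 m/s), for 0.2 s.
3. the wood block is set down and released in its tray (horizontal distance between wood_block and tray_large below 0.018 m and z of wood_block in the frame of tray_large below 0.0075 m and angle between wood_block's own z axis and vertical below 0.12 rad and angle between the y axis of wood_block and the y axis of tray_large, either way round below 0.35 rad and contact force between the fingers and wood_block below 0.1 N and linear speed of wood_block below 0.02 m/s), for 0.2 s.
At the end, for the whole second after the job is handed in: Tape measure in the smallest tray, bit case in the middle one, wood block in the largest: each within 18 mm of its tray's centre, underside under 7.5 mm above the bench, upright within 0.12 rad, along the tray within 0.35 rad (either way round), released, at rest (all of step 1 and all of step 2 and all of step 3); the robot touches nothing.
It fails at once if one of the three things is let fall (more than about 3 cm) or thrown ((linear speed of tape_measure above 0.8 m/s and contact force between the fingers and tape_measure below 0.1 N) or (linear speed of bit_case above 0.8 m/s and contact force between the fingers and bit_case below 0.1 N) or (linear speed of wood_block above 0.8 m/s and contact force between the fingers and wood_block below 0.1 N)).
It fails at once if one of the three things tips over (angle between any of tape_measure, bit_case, wood_block's own z axis and vertical above 0.7 rad).
It fails at once if the wrench is shoved more than 4 cm (distance of wrench from where it was at the start of the episode above 0.04 m).
It fails at once if the jar is shoved more than 4 cm or knocked over (distance of jar from where it was at the start of the episode above 0.04 m or angle between jar's own z axis and vertical above 0.5 rad).
It also fails if it takes over 120 s, if anything falls off the work surface, if the arm or the gripper's body presses on something with over 40 N, if the wrist force passes 120 N, or if a joint passes its speed limit or range.

## Robot

A 7-joint arm with a two-finger parallel gripper is mounted at the origin on a cart in front of the work surface, level with it; the furniture and walls round the work are solid. World frame = base frame: x ahead of the robot, y to its left, z up, the work surface at z = 0. Lengths are in m, angles in rad, forces in N, time in s.
With the tool pointing down it reaches from about 0.375 to 0.925 m from the base axis. Payload 3.1 kg.
Tool frame: the origin (TCP) lies midway between the tips of the shut fingers; the grasp point (between the pads) lies behind it (r.grip_point_offset is the z of the grasp point in the tool frame, in m); z points along the fingers, y is the line along which they close (so a half turn about z gives the same grasp; the last joint's range is limited). The gripper opens to 85 mm and grips with 20 to 120 N. Pads are 22 mm wide; open, the fingers measure 114 mm over their backs; the gripper's body (76 mm by 85 mm) begins 54 mm behind the grasp point. The pads swing forward as they close: fully open they stand 13 mm farther back than shut.
Start: joints at [-1.229, 0.383, 0.044, 1.598, -0.018, 1.161, -0.05], TCP at [0.277, 0.588, 0.231] pointing down, gripper open.
Joint ranges: [-2.61, 2.61], [-0.41, 2.15], [-1.48, 1.57], [0, 2.5], [-1.57, 4.71], [0.05, 1.97], [-2.85, 2.85]. Speed limits (rad/s): [2.79, 2.79, 3.14, 3.14, 3.14, 3.14, 3.14].

## Interface

Orientations are given as [roll, pitch, yaw] about the fixed x, y, z axes, in that order (R = Rz(yaw) Ry(pitch) Rx(roll)).
In Python, from plant import r, viewer, order gives the robot as it stands.
- The arm moves only by the tool step_arm, never from a script. Its argument "series" is a list of rows, each an object of numbers: "dx", "dy", "dz": the shift along the world's x, y, z in m; "twist": the turn about the world's z in degrees; "hand": the closure in counts, from 0 (fully open) to 255 (shut). A call has 1 to 5 rows; each row shifts and turns the commanded pose from where the row before left it; what a row does not reach is not made up. A row lasts 1/10 s, in which the tool goes at most 50 mm and 8.59 degrees, less where a joint would pass 70% of its speed; a pose out of reach is approached as far as the arm can. A call with a gripper value outside its range is refused whole. The fingers move at their own pace and stop on an object; "newtons" is the grip in N (left out, the last holds). Time passes only in rows, so rows that do not move let the fingers close. It gives the time, the measured TCP pose, the force, the opening and the grip force at its end, in the units of the state.
- r.state(): the state, without advancing time (a new reading comes with each control period).
- viewer.grab_frame(name): name is "scene" or "top" or "wrist"; returns the picture (400x640x3 uint8, blue, green, red); there is no depth.
- viewer.calibration(name): a dict with "vfov" (degrees; the focal length in pixels is half the picture's height over the tangent of half this angle, whatever the lens; pixels are square), "cx", "cy" (the principal point, pixels), "T" (4x4, takes a point from camera to world coordinates); the wrist camera has in their place "mount" (4x4, takes a point from camera to tool coordinates, whose origin is the TCP and whose axes are the flange's). Camera axes: x right, y up, looking along -z (the intrinsics and any distortion apply to the point x, -y, -z); pixel columns grow to the right and rows downward; lengths in m; the calibration is good to about 2 mm. A picture is of the moment at which its call begins: read the wrist's pose just before it. calibration takes no time and is no camera call.
- order.job_done(): hands the job in; it is judged then, once.
The state is a dict: "clock": time; "qpos": joint angles; "joint_vel": joint speeds; "joint_efforts": joint torques, N m; "ee_pos": TCP position; "eef_rot": TCP orientation; "ft_force": force on the tool from outside, world axes, zero at the start; "moment": the same for the moment, N m; "width": finger opening in m; "grasp_force": force on a finger pad.
Only numpy, scipy, OpenCV 4.12 (cv2) and the standard library are available. Lean on these libraries where they do the work, as an engineer would, in place of code of your own. Each camera call takes 0.05 s, during which the arm holds its last target. There are 200 camera calls.

## Working session

There is one attempt and no reset: what is moved stays moved. The work goes in short steps, Python scripts to look and compute and a tool call to move; the robot and the scene stay as the last step left them, time stands still between calls to the robot, and variables do not carry over. Pictures are saved under pics/ and viewed, at most 14 in all, crops included, and the job is handed in when it is done.

Besides the shell and the picture viewer there is one more tool, called after "Emit:" by a JSON object that holds its "method" and its "body". step_arm: Moves the arm, as the interface text tells. Its arguments: {"type":"object","properties":{"series":{"type":"array"},"newtons":{"type":"number"}},"required":["series"]}

```bash
mkdir -p pics; ls
python3 - <<'E'
from plant import r, viewer, order
import cv2
print(r.state()); print(r.grip_point_offset)
for n in ("scene","top","wrist"):
    cv2.imwrite(f"pics/{n}0.png",viewer.grab_frame(n)); print(n,viewer.calibration(n))
E
```

```text
pics
{'clock': 0.0, 'qpos': array([-1.22880756,  0.38382422,  0.04386498,  1.59961054, -0.01791135,
        1.16118802, -0.04988668]), 'joint_vel': array([ 1.05650953e-05,  4.19644447e-04,  8.50192426e-04,  9.89086170e-04,
       -2.63406033e-04,  1.22296212e-04,  4.70210202e-04]), 'joint_efforts': array([ 3.50977489e-04, -4.33449376e+01,  1.02469515e+00, -2.49513048e+01,
        1.06343650e-02,  1.12399532e-02,  1.50256187e-05]), 'ee_pos': array([0.27635019, 0.58727221, 0.22987767]), 'eef_rot': array([-3.13895937e+00,  1.42379886e-04,  2.70186325e+00]), 'ft_force': array([ 0.14666805, -0.15488768,  0.14246796]), 'moment': array([ 0.06064809, -0.02837353, -0.01341939]), 'grasp_force': 0.0, 'width': 0.08575525079397664}
-0.0187
scene {'vfov': 55.520228909689315, 'cx': 320.5652660385074, 'cy': 202.40060237993524, 'T': array([[ 0.52172706,  0.3631401 , -0.77196511, -0.61510121],
       [-0.85279506,  0.24667962, -0.46031484, -0.68553317],
       [ 0.02326929,  0.89848674,  0.43838352,  0.6931198 ],
       [ 0.        ,  0.        ,  0.        ,  1.        ]])}
top {'vfov': 55.85333764289092, 'cx': 322.28596421426704, 'cy': 198.2380999069612, 'T': array([[-0.0146996 ,  0.99371544, -0.11096646,  0.38384286],
       [-0.99980421, -0.01607771, -0.01153456, -0.02255214],
       [-0.01324616,  0.11077518,  0.99375721,  1.19561723],
       [ 0.        ,  0.        ,  0.        ,  1.        ]])}
wrist {'vfov': 68.46238194637048, 'cx': 322.0982745336731, 'cy': 204.31983597252758, 'mount': array([[ 7.72331979e-04,  9.44243921e-01,  3.29245837e-01,
         8.39948776e-02],
       [ 9.99999049e-01, -3.53139349e-04, -1.33299046e-03,
        -9.31606209e-04],
       [-1.14239848e-03,  3.29246554e-01, -9.44243296e-01,
        -1.42792984e-01],
       [ 0.00000000e+00,  0.00000000e+00,  0.00000000e+00,
         1.00000000e+00]])}
```

View pics/top0.png

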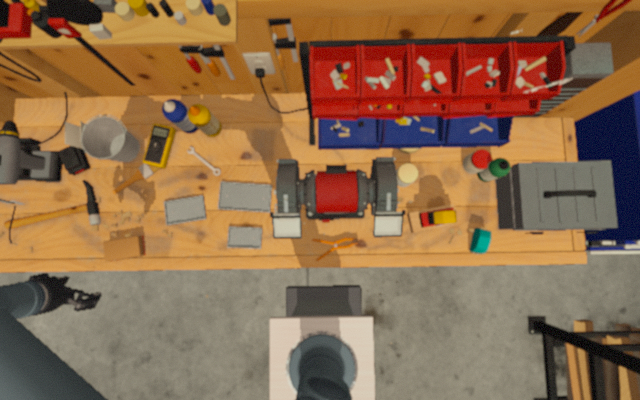

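View pics/scene0.png

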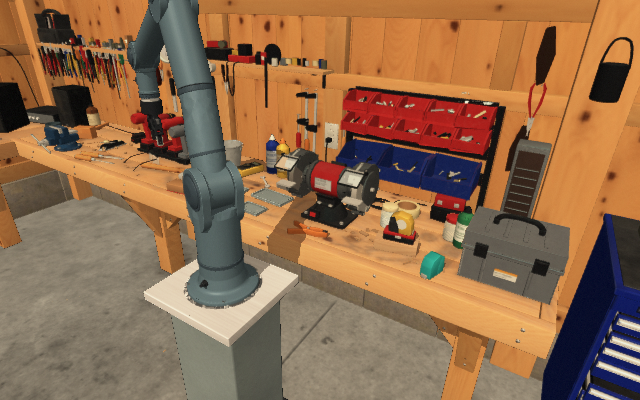

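The top view shows the stack at about (437,217), the turquoise look-alike at (481,240), and the jar lid at (408,174). The trays are at (185,208) medium, (245,195) large and (244,236) small, and the wrench is at (204,160). The scene view agrees, with the stack at about (401,228).

```bash
cat > h.py <<'E'
import numpy as np, cv2
from plant import r, viewer, order
from scipy.spatial.transform import Rotation as Ro
def cam(n, st=None):
    c=viewer.calibration(n); f=200/np.tan(np.radians(c["vfov"])/2)
    if "T" in c: T=c["T"]
    else:
        P=np.eye(4); P[:3,:3]=Ro.from_euler("xyz",st["eef_rot"]).as_matrix(); P[:3,3]=st["ee_pos"]; T=P@c["mount"]
    return f,c["cx"],c["cy"],T
def pix2w(C,uv,z):
    f,cx,cy,T=C; uv=np.atleast_2d(np.array(uv,float))
    d=np.c_[(uv[:,0]-cx)/f,-(uv[:,1]-cy)/f,-np.ones(len(uv))]@T[:3,:3].T
    return T[:3,3]+d*((z-T[2,3])/d[:,2])[:,None]
def w2pix(C,p):
    f,cx,cy,T=C; q=(np.atleast_2d(p)-T[:3,3])@T[:3,:3]
    return np.c_[cx-f*q[:,0]/q[:,2],cy+f*q[:,1]/q[:,2]]
E
python3 - <<'E'
from h import *
im=cv2.imread("pics/top0.png")
a=cv2.resize(im[150:260,150:290],None,fx=4,fy=4,interpolation=cv2.INTER_CUBIC)[:, :]
b=cv2.resize(im[150:260,380:500],None,fx=4,fy=4,interpolation=cv2.INTER_CUBIC)
cv2.imwrite("pics/tr.png",a);cv2.imwrite("pics/st.png",b)
C=cam("top")
for n,uv,z in [("stack",(437,217),.1),("med",(185,208),.012),("large",(245,195),.012),("small",(244,236),.012),("jar",(408,174),.085),("wrench",(204,160),0),("turq",(481,240),.06),("base",(322,365),0)]: print(n,pix2w(C,uv,z).round(3))
E
```

```text
stack [[ 0.446 -0.341  0.1  ]]
med [[0.492 0.426 0.012]]
large [[0.53  0.236 0.012]]
small [[0.401 0.238 0.012]]
jar [[ 0.576 -0.266  0.085]]
wrench [[0.648 0.373 0.   ]]
turq [[ 0.378 -0.48   0.06 ]]
base [[ 0.007 -0.     0.   ]]
```

View pics/tr.png

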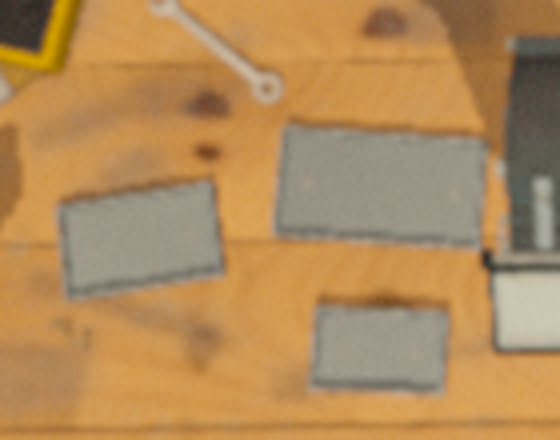

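View pics/st.png

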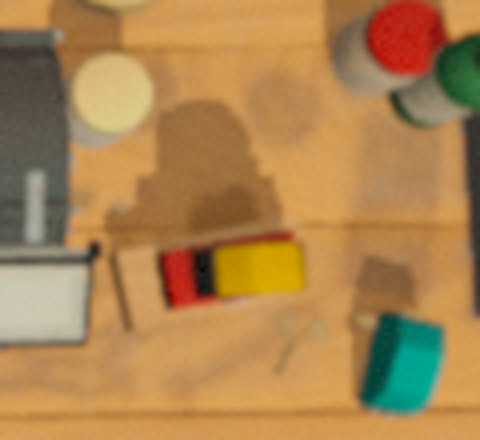

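The tray crop shows the rims of all three clearly: the medium one turned about 9° and the other two nearly square. In the stack crop the tape spans (193..305, 240..297), the case's red end shows at x≈162, and the block's end edge runs (113,250) to (130,328).

Run:
```python
from h import *
C=cam("top")
def rep(n,q,o,z):
    p=pix2w(C,np.array(q)/4+np.array(o)-0.375,z)[:,:2]
    e=np.diff(np.r_[p,p[:1]],axis=0); L=np.hypot(*e.T)
    i=0 if L[0]+L[2]>L[1]+L[3] else 1
    d=e[i]-e[i+2]; print(n,"c",p.mean(0).round(4),"L",L.round(3),"yaw of long axis from +y deg",np.degrees(np.arctan(-d[0]/d[1])).round(1))
o=(150,150)
rep("med",[(59,205),(213,180),(224,272),(68,298)],o,.01)
rep("large",[(284,123),(487,138),(480,246),(275,237)],o,.01)
rep("small",[(317,305),(448,309),(443,391),(311,388)],o,.01)
rep("tape",[(193,245),(303,238),(305,291),(195,302)],(380,150),.137)
p=pix2w(C,np.array([(113,250),(130,328)])/4+(380,150),.038);print(p, np.degrees(np.arctan2(*(p[1]-p[0])[1::-1])))
s=r.state();print(s["ee_pos"],np.degrees(s["eef_rot"]))
```

```text
med c [0.4881 0.4269] L [0.124 0.074 0.125 0.075] yaw of long axis from +y deg 8.5
large c [0.5271 0.2364] L [0.163 0.086 0.163 0.091] yaw of long axis from +y deg -4.3
small c [0.399  0.2367] L [0.103 0.064 0.104 0.065] yaw of long axis from +y deg -2.4
tape c [ 0.4443 -0.3439] L [0.077 0.037 0.077 0.04 ] yaw of long axis from +y deg 3.8
[[ 0.46486292 -0.27194928  0.038     ]
 [ 0.40515189 -0.28248713  0.038     ]] -169.99145640124522
[0.2764607  0.58745626 0.23016038] [-1.79878853e+02  7.96554181e-03  1.54802390e+02]
```

Emit:
{"method": "step_arm", "body": {"series": [{"dx": 0.018, "dy": -0.034, "dz": 0.03, "twist": -6, "hand": 0}, {"dx": 0.018, "dy": -0.034, "dz": 0.03, "twist": -6, "hand": 0}, {"dx": 0.018, "dy": -0.034, "dz": 0.03, "twist": -6, "hand": 0}, {"dx": 0.018, "dy": -0.034, "dz": 0.03, "twist": -6, "hand": 0}, {"dx": 0.018, "dy": -0.034, "dz": 0.03, "twist": -6, "hand": 0}], "newtons": 40}}

```text
clock: 0.65
ee_pos: [0.3671, 0.4164, 0.3821]
eef_rot: [-3.141, 0.0, 2.174]
ft_force: [0.7, -0.5, 0.2]
width: 0.0851
grasp_force: 0.0
```

Emit:
{"method": "step_arm", "body": {"series": [{"dx": 0.02, "dy": -0.04, "dz": 0.01, "twist": -6}, {"dx": 0.02, "dy": -0.04, "dz": 0.01, "twist": -6}, {"dx": 0.02, "dy": -0.03, "dz": 0.01, "twist": -6}, {"dx": 0, "dy": 0, "dz": 0, "twist": 0}, {"dx": 0, "dy": 0, "dz": 0, "twist": 0}]}}

```text
invalid input
```

Run:
```python
from h import *
s=r.state(); im=viewer.grab_frame("wrist"); cv2.imwrite("pics/w1.png",im)
C=cam("wrist",s); np.savez("w1.npz",f=C[0],cx=C[1],cy=C[2],T=C[3])
print(s["ee_pos"],np.degrees(s["eef_rot"]))
for c in [(.4881,.4269),(.5271,.2364),(.399,.2367)]: print(w2pix(C,[*c,.012]).round(0))
```

```text
[0.36711865 0.41636908 0.38208314] [-1.79965939e+02  3.69419668e-03  1.24557149e+02]
[[380. 186.]]
[[337. 272.]]
[[283. 239.]]
```

View pics/w1.png

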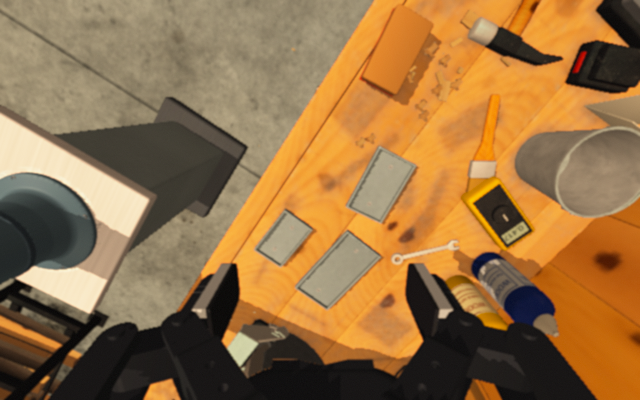

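The wrist view shows all three trays: medium at (381,184), large at (338,269), small at (284,237). That is within about 3 px of my predictions, so the tray positions hold. The move was refused because "hand" was missing, so I'll include it.

Run:
```python
from h import *
d=np.load("w1.npz"); C=(d["f"],d["cx"],d["cy"],d["T"])
g=cv2.cvtColor(cv2.imread("pics/w1.png"),cv2.COLOR_BGR2HSV)
m=((g[...,1]<60)).astype(np.uint8)*255
cs,_=cv2.findContours(m,cv2.RETR_EXTERNAL,cv2.CHAIN_APPROX_NONE)
for n,p in [("med",(381,184)),("large",(338,269)),("small",(284,237))]:
    for c in cs:
        if cv2.pointPolygonTest(c,p,False)>0:
            w=pix2w(C,c[:,0,:],.012)[:,:2]; (cx,cy),(a,b),an=cv2.minAreaRect((w*1000).astype(np.float32)); print(n,cx,cy,a,b,an)
```

```text
med 486.8138732910156 426.4131164550781 73.36557006835938 121.11163330078125 8.33311653137207
large 525.4547729492188 238.02584838867188 160.72512817382812 85.04524993896484 85.15872192382812
small 398.27313232421875 238.33848571777344 101.83795166015625 61.280887603759766 86.54161071777344
```

Emit:
{"method": "step_arm", "body": {"series": [{"dx": 0.01, "dy": -0.045, "dz": 0.01, "twist": -4, "hand": 0}, {"dx": 0.01, "dy": -0.045, "dz": 0.01, "twist": -4, "hand": 0}, {"dx": 0.01, "dy": -0.045, "dz": 0.01, "twist": -4, "hand": 0}, {"dx": 0.01, "dy": -0.045, "dz": 0.01, "twist": -4, "hand": 0}, {"dx": 0.01, "dy": -0.045, "dz": 0.01, "twist": -4, "hand": 0}]}}

```text
clock: 1.2
ee_pos: [0.4167, 0.1912, 0.4313]
eef_rot: [-3.141, -0.0, 1.827]
ft_force: [0.9, 0.5, 0.0]
width: 0.0855
grasp_force: 0.0
```

Emit:
{"method": "step_arm", "body": {"series": [{"dx": 0.0, "dy": -0.048, "dz": 0.0, "twist": -2, "hand": 0}, {"dx": 0.0, "dy": -0.048, "dz": 0.0, "twist": -2, "hand": 0}, {"dx": 0.0, "dy": -0.048, "dz": 0.0, "twist": -2, "hand": 0}, {"dx": 0.0, "dy": -0.048, "dz": 0.0, "twist": -2, "hand": 0}, {"dx": 0.0, "dy": -0.048, "dz": 0.0, "twist": -2, "hand": 0}]}}

```text
clock: 1.7
ee_pos: [0.4162, -0.0488, 0.4309]
eef_rot: [3.141, -0.001, 1.654]
ft_force: [1.0, 0.7, 0.0]
width: 0.0849
grasp_force: 0.0
```

Emit:
{"method": "step_arm", "body": {"series": [{"dx": 0.005, "dy": -0.045, "dz": 0.0, "twist": 0, "hand": 0}, {"dx": 0.005, "dy": -0.045, "dz": 0.0, "twist": 0, "hand": 0}, {"dx": 0.005, "dy": -0.045, "dz": 0.0, "twist": 0, "hand": 0}, {"dx": 0.005, "dy": -0.045, "dz": 0.0, "twist": 0, "hand": 0}, {"dx": 0.005, "dy": -0.045, "dz": 0.0, "twist": 0, "hand": 0}]}}

```text
clock: 2.2
ee_pos: [0.4411, -0.2737, 0.4312]
eef_rot: [3.139, -0.001, 1.656]
ft_force: [0.2, 0.2, -1.1]
width: 0.0855
grasp_force: 0.0
```

Emit:
{"method": "step_arm", "body": {"series": [{"dx": 0.002, "dy": -0.025, "dz": -0.04, "twist": 0, "hand": 0}, {"dx": 0.0, "dy": -0.025, "dz": -0.04, "twist": 0, "hand": 0}, {"dx": 0, "dy": 0, "dz": -0.01, "twist": 0, "hand": 0}, {"dx": 0, "dy": 0, "dz": 0, "twist": 0, "hand": 0}]}}

```text
clock: 2.6
ee_pos: [0.4422, -0.321, 0.3389]
eef_rot: [-3.136, -0.002, 1.653]
ft_force: [1.4, 1.1, 0.7]
width: 0.0853
grasp_force: 0.0
```

Run:
```python
from h import *
s=r.state(); im=viewer.grab_frame("wrist"); cv2.imwrite("pics/w2.png",im)
C=cam("wrist",s); np.savez("w2.npz",f=C[0],cx=C[1],cy=C[2],T=C[3])
print(s["ee_pos"],np.degrees(s["eef_rot"]))
print(w2pix(C,[[.4443,-.3439,.137],[.447,-.346,.038]]).round(0))
```

```text
[ 0.44220979 -0.3210245   0.33885248] [-1.79661760e+02 -9.23078234e-02  9.47013248e+01]
[[323. 195.]
 [324. 177.]]
```

View pics/w2.png

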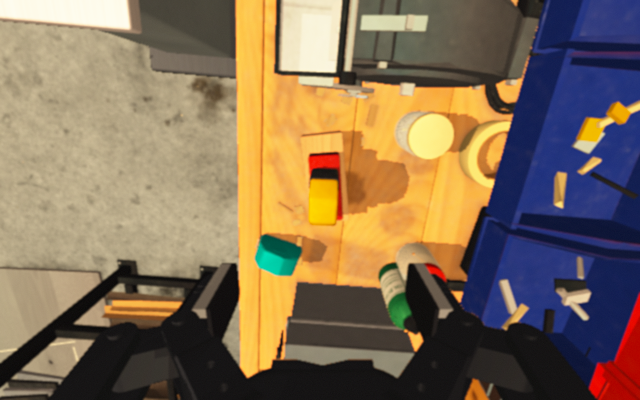

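The wrist view has the stack upright in the image: block end at (322,140), case red at (325,160), tape from (323,172) to (322,224), close to the predicted (323,195). I'll zoom in on it.

Run:
```python
from h import *
im=cv2.imread("pics/w2.png")
cv2.imwrite("pics/w2c.png",cv2.resize(im[125:235,280:370],None,fx=5,fy=5,interpolation=cv2.INTER_CUBIC))
```

```text
(no output)
```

View pics/w2c.png

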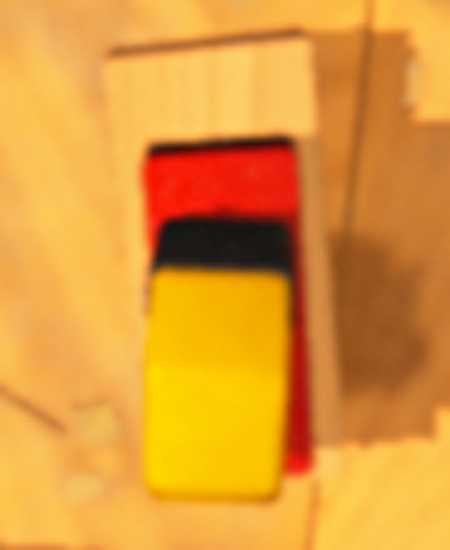

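Run:
```python
from h import *
d=np.load("w2.npz"); C=(d["f"],d["cx"],d["cy"],d["T"])
P=lambda q,z: (pix2w(C,np.array(q)/5+(279.6,124.6),z)[:,:2]*1000).round(1)
print("tape",P([(160,218),(290,222),(153,268),(290,268),(278,498),(147,495)],.137).tolist())
print("case",P([(148,150),(298,140),(312,472)],.070).tolist())
print("wood",P([(108,52),(310,38)],.038).tolist())
```

```text
tape [[428.5, -312.3], [459.5, -310.7], [427.7, -324.6], [460.6, -321.9], [463.5, -381.8], [430.3, -383.8]]
case [[422.3, -307.8], [463.9, -301.5], [478.2, -400.5]]
wood [[407.4, -285.3], [466.5, -276.3]]
```

Emit:
{"method": "step_arm", "body": {"series": [{"dx": 0.003, "dy": -0.025, "dz": -0.03, "twist": -2, "hand": 0}, {"dx": 0.0, "dy": 0, "dz": -0.045, "twist": 0, "hand": 0}, {"dx": 0, "dy": 0, "dz": -0.045, "twist": 0, "hand": 0}, {"dx": 0, "dy": 0, "dz": -0.03, "twist": 0, "hand": 0}, {"dx": 0, "dy": 0, "dz": 0, "twist": 0, "hand": 0}]}}

```text
clock: 3.15
ee_pos: [0.4469, -0.3429, 0.1894]
eef_rot: [-3.139, -0.005, 1.624]
ft_force: [-0.0, 0.3, 0.5]
width: 0.0856
grasp_force: 0.0
```

Run:
```python
from h import *
s=r.state(); im=viewer.grab_frame("wrist"); cv2.imwrite("pics/w3.png",im)
C=cam("wrist",s); np.savez("w3.npz",f=C[0],cx=C[1],cy=C[2],T=C[3])
print(s["ee_pos"],np.degrees(s["eef_rot"]))
```

```text
[ 0.44687972 -0.34289386  0.18936884] [-179.85518835   -0.3036959    93.04212712]
```

View pics/w3.png

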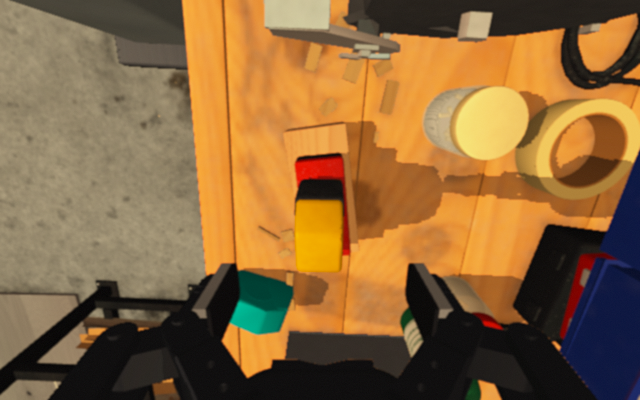

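The tape is between and below the fingers, with its top spanning about (294..343, 180..272). The block end is at (316,127).

Run:
```python
from h import *
d=np.load("w3.npz"); C=(d["f"],d["cx"],d["cy"],d["T"])
im=cv2.imread("pics/w3.png"); h=cv2.cvtColor(im,cv2.COLOR_BGR2HSV)
m=((h[...,0]>18)&(h[...,0]<32)&(h[...,1]>200)&(h[...,2]>150)).astype(np.uint8)*255; m[:, :270]=0; m[:,370:]=0;m[:170]=0
c=max(cv2.findContours(m,0,1)[0],key=cv2.contourArea)
print(cv2.boundingRect(c),cv2.contourArea(c))
w=(pix2w(C,c[:,0],.137)[:,:2]*1000).astype(np.float32); print(cv2.minAreaRect(w))
print(w2pix(C,[[.4455,-.346,.137],[.4455,-.346,.07]]).round())
for y in range(185,272,12):
    x=np.where(m[y]>0)[0]
    if len(x): print(y,x.min(),x.max(),(pix2w(C,[(x.min(),y),(x.max()+1,y)],.137)[:,:2]*1000).round(1).tolist())
```

```text
(294, 200, 48, 72) 3136.0
((444.5716247558594, -352.163818359375), (34.43484878540039, 56.87666320800781), 3.1185224056243896)
[[319. 229.]
 [320. 201.]]
209 296 340 [[428.2, -331.3], [460.0, -329.5]]
221 295 341 [[427.7, -340.5], [461.4, -338.6]]
233 295 340 [[428.0, -349.9], [461.4, -348.0]]
245 295 341 [[428.2, -359.5], [462.8, -357.7]]
257 296 340 [[429.2, -369.5], [462.8, -367.6]]
269 297 339 [[430.2, -379.7], [462.8, -377.9]]
```

Emit:
{"method": "step_arm", "body": {"series": [{"dx": -0.0015, "dy": -0.003, "dz": -0.035, "twist": 0, "hand": 0}, {"dx": 0, "dy": 0, "dz": -0.035, "twist": 0, "hand": 0}, {"dx": 0, "dy": 0, "dz": -0.025, "twist": 0, "hand": 0}, {"dx": 0, "dy": 0, "dz": -0.008, "twist": 0, "hand": 0}, {"dx": 0, "dy": 0, "dz": 0, "twist": 0, "hand": 0}]}}

```text
clock: 3.7
ee_pos: [0.4474, -0.35, 0.0902]
eef_rot: [3.139, 0.001, 1.622]
ft_force: [0.5, 1.1, 0.5]
width: 0.0854
grasp_force: 0.0
```

Emit:
{"method": "step_arm", "body": {"series": [{"dx": 0, "dy": 0, "dz": 0, "twist": 0, "hand": 255}, {"dx": 0, "dy": 0, "dz": 0, "twist": 0, "hand": 255}, {"dx": 0, "dy": 0, "dz": 0, "twist": 0, "hand": 255}, {"dx": 0, "dy": 0, "dz": 0, "twist": 0, "hand": 255}, {"dx": 0, "dy": 0, "dz": 0, "twist": 0, "hand": 255}], "newtons": 40}}

```text
clock: 4.2
ee_pos: [0.446, -0.3504, 0.0895]
eef_rot: [3.14, 0.001, 1.62]
ft_force: [-0.2, 1.5, 6.9]
width: 0.0358
grasp_force: 40.3
```

Emit:
{"method": "step_arm", "body": {"series": [{"dx": 0, "dy": 0, "dz": 0.01, "twist": 0, "hand": 255}, {"dx": 0, "dy": 0, "dz": 0.025, "twist": 0, "hand": 255}, {"dx": 0, "dy": 0, "dz": 0.04, "twist": 0, "hand": 255}, {"dx": 0, "dy": 0, "dz": 0.045, "twist": 0, "hand": 255}, {"dx": 0, "dy": 0, "dz": 0.045, "twist": 0, "hand": 255}]}}

```text
clock: 4.7
ee_pos: [0.4437, -0.349, 0.2536]
eef_rot: [-3.139, -0.002, 1.619]
ft_force: [1.6, 0.0, -2.4]
width: 0.0357
grasp_force: 40.8
```

Emit:
{"method": "step_arm", "body": {"series": [{"dx": 0, "dy": 0, "dz": 0.045, "twist": 0, "hand": 255}, {"dx": 0, "dy": 0, "dz": 0.045, "twist": 0, "hand": 255}, {"dx": 0, "dy": 0.01, "dz": 0.045, "twist": 0, "hand": 255}, {"dx": 0, "dy": 0.02, "dz": 0.03, "twist": 0, "hand": 255}, {"dx": 0, "dy": 0.03, "dz": 0.01, "twist": 0, "hand": 255}]}}

```text
clock: 5.2
ee_pos: [0.4446, -0.2929, 0.4312]
eef_rot: [3.139, 0.004, 1.613]
ft_force: [-0.8, 1.3, -2.2]
width: 0.0358
grasp_force: 41.1
```

Run:
```python
from h import *
s=r.state(); im=viewer.grab_frame("wrist"); cv2.imwrite("pics/w4.png",im)
C=cam("wrist",s); np.savez("w4.npz",f=C[0],cx=C[1],cy=C[2],T=C[3])
print(s["ee_pos"],s["ft_force"],s["width"],s["grasp_force"],np.degrees(s["eef_rot"]))
```

```text
[ 0.44462395 -0.29288399  0.43121311] [-0.84035623  1.25156313 -2.17193925] 0.03580069435845953 41.08583651483059 [179.86813898   0.22563405  92.39282995]
```

View pics/w4.png

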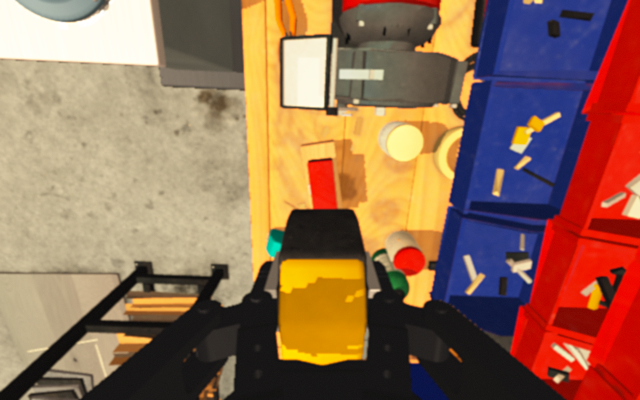

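The tape is held level in the fingers, spanning (278..366, 210..362), and the case and block are undisturbed.

Run:
```python
from h import *
d=np.load("w4.npz"); C=(d["f"],d["cx"],d["cy"],d["T"])
p=pix2w(C,[(322,361),(322,212),(279,320),(365,320)],.4312+.0475)-[.4446,-.2929,0]; print(p.round(4))
```

```text
[[ 0.0011 -0.0192  0.4787]
 [-0.0018  0.0479  0.4787]
 [-0.0169  0.0014  0.4787]
 [ 0.0173  0.0027  0.4787]]
```

Emit:
{"method": "step_arm", "body": {"series": [{"dx": -0.002, "dy": 0.048, "dz": 0, "twist": 0, "hand": 255}, {"dx": -0.002, "dy": 0.048, "dz": 0, "twist": 0, "hand": 255}, {"dx": -0.002, "dy": 0.048, "dz": 0, "twist": 0, "hand": 255}, {"dx": -0.002, "dy": 0.048, "dz": 0, "twist": 0, "hand": 255}, {"dx": -0.002, "dy": 0.048, "dz": 0, "twist": 0, "hand": 255}]}}

```text
clock: 5.75
ee_pos: [0.4333, -0.0596, 0.4274]
eef_rot: [-3.136, -0.004, 1.619]
ft_force: [1.7, 0.5, -3.3]
width: 0.0356
grasp_force: 41.2
```

Emit:
{"method": "step_arm", "body": {"series": [{"dx": -0.002, "dy": 0.048, "dz": 0, "twist": 0, "hand": 255}, {"dx": -0.002, "dy": 0.048, "dz": 0, "twist": 0, "hand": 255}, {"dx": -0.002, "dy": 0.048, "dz": 0, "twist": 0, "hand": 255}, {"dx": -0.002, "dy": 0.048, "dz": 0, "twist": 0, "hand": 255}, {"dx": -0.002, "dy": 0.048, "dz": 0, "twist": 0, "hand": 255}]}}

```text
clock: 6.25
ee_pos: [0.4239, 0.1798, 0.4271]
eef_rot: [-3.136, -0.002, 1.618]
ft_force: [1.1, -0.1, -3.8]
width: 0.0359
grasp_force: 41.2
```

Emit:
{"method": "step_arm", "body": {"series": [{"dx": -0.013, "dy": 0.027, "dz": -0.03, "twist": -3, "hand": 255}, {"dx": -0.013, "dy": 0.026, "dz": -0.035, "twist": -2.7, "hand": 255}, {"dx": 0, "dy": 0, "dz": -0.045, "twist": 0, "hand": 255}, {"dx": 0, "dy": 0, "dz": -0.045, "twist": 0, "hand": 255}, {"dx": 0, "dy": 0, "dz": -0.045, "twist": 0, "hand": 255}]}}

```text
clock: 6.75
ee_pos: [0.3977, 0.2311, 0.2259]
eef_rot: [-3.137, -0.001, 1.52]
ft_force: [0.7, 1.2, -3.6]
width: 0.0352
grasp_force: 41.2
```

Emit:
{"method": "step_arm", "body": {"series": [{"dx": 0, "dy": 0, "dz": -0.045, "twist": 0, "hand": 255}, {"dx": 0, "dy": 0, "dz": -0.045, "twist": 0, "hand": 255}, {"dx": 0, "dy": 0, "dz": -0.035, "twist": 0, "hand": 255}, {"dx": 0, "dy": 0, "dz": 0, "twist": 0, "hand": 255}, {"dx": 0, "dy": 0, "dz": 0, "twist": 0, "hand": 255}]}}

```text
clock: 7.25
ee_pos: [0.3984, 0.2311, 0.1032]
eef_rot: [-3.137, -0.001, 1.519]
ft_force: [0.5, -0.2, -3.2]
width: 0.0356
grasp_force: 41.8
```

Run:
```python
from h import *
s=r.state(); print(s["ee_pos"],s["ft_force"],np.degrees(s["eef_rot"]))
im=viewer.grab_frame("wrist"); C=cam("wrist",s); np.savez("w5.npz",f=C[0],cx=C[1],cy=C[2],T=C[3])
a=np.radians(-3); R=np.array([[np.cos(a),-np.sin(a)],[np.sin(a),np.cos(a)]])
q=np.array([[x,y] for x,y in [(-33,-53),(33,-53),(33,53),(-33,53)]])/1000@R.T+[.3985,.2375]
p=w2pix(C,np.c_[q,[.012]*4]); o=im.copy(); cv2.polylines(o,[p.round().astype(int)],True,(0,0,255),1); cv2.imwrite("pics/w5.png",o)
```

```text
[0.39837415 0.23110185 0.10324065] [ 0.54469135 -0.23408393 -3.21476586] [-1.79714504e+02 -3.24766002e-02  8.70403445e+01]
```

View pics/w5.png

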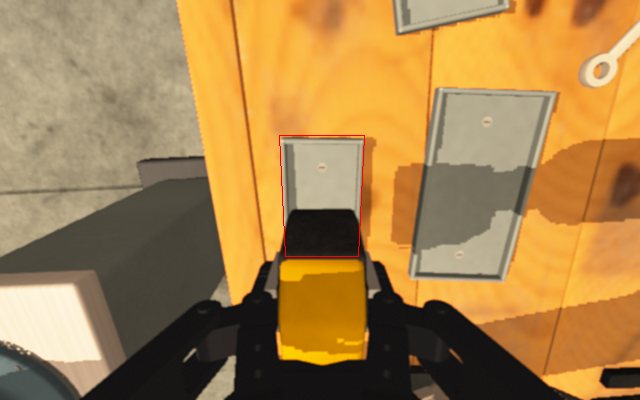

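The predicted tray outline (red) sits on the visible small tray, spanning (280..365, 136). The tape is centred over it and parallel to it.

Emit:
{"method": "step_arm", "body": {"series": [{"dx": 0, "dy": 0.001, "dz": -0.035, "twist": 0, "hand": 255}, {"dx": 0, "dy": 0, "dz": -0.025, "twist": 0, "hand": 255}, {"dx": 0, "dy": 0, "dz": -0.012, "twist": 0, "hand": 255}, {"dx": 0, "dy": 0, "dz": -0.004, "twist": 0, "hand": 255}, {"dx": 0, "dy": 0, "dz": 0, "twist": 0, "hand": 255}]}}

```text
clock: 7.8
ee_pos: [0.4001, 0.234, 0.0288]
eef_rot: [-3.14, -0.005, 1.52]
ft_force: [-0.7, 0.3, -3.1]
width: 0.0355
grasp_force: 41.8
```

Emit:
{"method": "step_arm", "body": {"series": [{"dx": 0, "dy": 0, "dz": -0.002, "twist": 0, "hand": 255}, {"dx": 0, "dy": 0, "dz": 0, "twist": 0, "hand": 255}]}}

```text
clock: 8.0
ee_pos: [0.3999, 0.2339, 0.0267]
eef_rot: [-3.14, -0.005, 1.52]
ft_force: [0.3, 0.4, -3.3]
width: 0.0356
grasp_force: 41.9
```

Emit:
{"method": "step_arm", "body": {"series": [{"dx": 0, "dy": 0, "dz": -0.002, "twist": 0, "hand": 255}, {"dx": 0, "dy": 0, "dz": 0, "twist": 0, "hand": 255}]}}

```text
clock: 8.2
ee_pos: [0.3991, 0.2333, 0.0239]
eef_rot: [-3.139, -0.003, 1.52]
ft_force: [1.5, -0.0, -4.4]
width: 0.0357
grasp_force: 41.9
```

Emit:
{"method": "step_arm", "body": {"series": [{"dx": 0, "dy": 0, "dz": -0.001, "twist": 0, "hand": 255}, {"dx": 0, "dy": 0, "dz": 0, "twist": 0, "hand": 255}]}}

```text
clock: 8.4
ee_pos: [0.3991, 0.2334, 0.0231]
eef_rot: [-3.138, -0.003, 1.52]
ft_force: [-1.1, -0.2, 2.7]
width: 0.0358
grasp_force: 42.6
```

Contact. Releasing.

Emit:
{"method": "step_arm", "body": {"series": [{"dx": 0, "dy": 0, "dz": 0, "twist": 0, "hand": 130}, {"dx": 0, "dy": 0, "dz": 0, "twist": 0, "hand": 90}, {"dx": 0, "dy": 0, "dz": 0, "twist": 0, "hand": 40}, {"dx": 0, "dy": 0, "dz": 0, "twist": 0, "hand": 0}, {"dx": 0, "dy": 0, "dz": 0, "twist": 0, "hand": 0}]}}

```text
clock: 8.9
ee_pos: [0.3991, 0.2332, 0.0227]
eef_rot: [-3.139, -0.003, 1.52]
ft_force: [0.0, 0.2, 0.3]
width: 0.0856
grasp_force: 0.0
```

Emit:
{"method": "step_arm", "body": {"series": [{"dx": 0, "dy": 0, "dz": 0.02, "twist": 0, "hand": 0}, {"dx": 0, "dy": 0, "dz": 0.035, "twist": 0, "hand": 0}, {"dx": 0, "dy": 0, "dz": 0.045, "twist": 0, "hand": 0}, {"dx": 0, "dy": 0, "dz": 0.045, "twist": 0, "hand": 0}, {"dx": 0, "dy": 0, "dz": 0.045, "twist": 0, "hand": 0}]}}

```text
clock: 9.4
ee_pos: [0.3986, 0.2327, 0.2143]
eef_rot: [-3.138, -0.003, 1.52]
ft_force: [0.3, 1.3, 0.3]
width: 0.0855
grasp_force: 0.0
```

Run:
```python
from h import *
s=r.state(); print(s["ee_pos"],s["width"],np.degrees(s["eef_rot"]))
im=viewer.grab_frame("wrist"); cv2.imwrite("pics/w6.png",im)
```

```text
[0.39860318 0.23271    0.2142589 ] 0.08550253062950368 [-1.79800834e+02 -1.57031973e-01  8.70623473e+01]
```

View pics/w6.png

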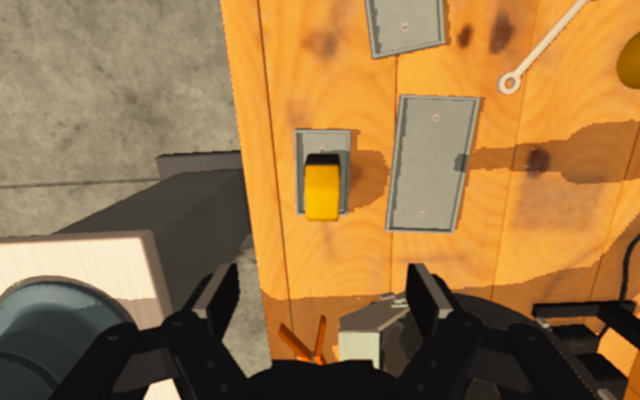

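The tape stands upright in the small tray, in the middle at about (322,187) with the rim visible round it. Next is the bit case.

Emit:
{"method": "step_arm", "body": {"series": [{"dx": 0, "dy": 0, "dz": 0.048, "twist": 2, "hand": 0}, {"dx": 0.002, "dy": -0.02, "dz": 0.045, "twist": 2, "hand": 0}, {"dx": 0.005, "dy": -0.03, "dz": 0.038, "twist": 2, "hand": 0}, {"dx": 0.005, "dy": -0.04, "dz": 0.025, "twist": 2, "hand": 0}, {"dx": 0.005, "dy": -0.048, "dz": 0, "twist": 2, "hand": 0}]}}

```text
clock: 9.95
ee_pos: [0.4183, 0.0957, 0.3729]
eef_rot: [3.136, -0.007, 1.699]
ft_force: [0.7, -0.6, 0.6]
width: 0.0852
grasp_force: 0.0
```

Emit:
{"method": "step_arm", "body": {"series": [{"dx": 0.004, "dy": -0.049, "dz": 0, "twist": 0, "hand": 0}, {"dx": 0.004, "dy": -0.049, "dz": 0, "twist": 0, "hand": 0}, {"dx": 0.004, "dy": -0.049, "dz": 0, "twist": 0, "hand": 0}, {"dx": 0.004, "dy": -0.049, "dz": 0, "twist": 0, "hand": 0}, {"dx": 0.004, "dy": -0.049, "dz": 0, "twist": 0, "hand": 0}]}}

```text
clock: 10.45
ee_pos: [0.4355, -0.152, 0.3683]
eef_rot: [-3.139, -0.004, 1.694]
ft_force: [0.5, 1.1, -0.2]
width: 0.0856
grasp_force: 0.0
```

Emit:
{"method": "step_arm", "body": {"series": [{"dx": 0.004, "dy": -0.049, "dz": 0, "twist": 0, "hand": 0}, {"dx": 0.004, "dy": -0.049, "dz": 0, "twist": 0, "hand": 0}, {"dx": 0.004, "dy": -0.049, "dz": 0, "twist": 0, "hand": 0}, {"dx": 0.004, "dy": -0.049, "dz": 0, "twist": 0, "hand": 0}, {"dx": 0, "dy": 0, "dz": -0.04, "twist": 0, "hand": 0}]}}

```text
clock: 10.95
ee_pos: [0.4509, -0.3229, 0.3372]
eef_rot: [-3.141, 0.016, 1.686]
ft_force: [0.9, 1.1, 0.9]
width: 0.0856
grasp_force: 0.0
```

Emit:
{"method": "step_arm", "body": {"series": [{"dx": 0, "dy": -0.01, "dz": -0.045, "twist": 0, "hand": 0}, {"dx": 0, "dy": 0, "dz": -0.045, "twist": 0, "hand": 0}, {"dx": 0, "dy": 0, "dz": -0.035, "twist": 0, "hand": 0}, {"dx": 0, "dy": 0, "dz": 0, "twist": 0, "hand": 0}, {"dx": 0, "dy": 0, "dz": 0, "twist": 0, "hand": 0}]}}

```text
clock: 11.45
ee_pos: [0.4483, -0.3255, 0.2092]
eef_rot: [-3.139, 0.0, 1.692]
ft_force: [0.6, -0.3, 1.3]
width: 0.0851
grasp_force: 0.0
```

```bash
cat > seg.py <<'E'
from h import *
import sys
def look(name,z,kind):
    s=r.state(); im=viewer.grab_frame("wrist"); C=cam("wrist",s); cv2.imwrite(f"pics/{name}.png",im)
    np.savez(name+".npz",f=C[0],cx=C[1],cy=C[2],T=C[3])
    h=cv2.cvtColor(im,cv2.COLOR_BGR2HSV); H,S,V=cv2.split(h)
    m=((((H<6)|(H>174))&(S>170)&(V>170)) if kind=="red" else ((H>5)&(H<30)&(S>60)))
    g=w2pix(C,[.449,-.352,z])[0]; print("expect",g.round())
    m=m.astype(np.uint8)*255
    for c in cv2.findContours(m,0,1)[0]:
        if cv2.contourArea(c)>600 and kind=="red":
            w=(pix2w(C,c[:,0],z)[:,:2]*1000).astype(np.float32); print(cv2.boundingRect(c),cv2.minAreaRect(w), cv2.boxPoints(cv2.minAreaRect(w)).round(1).tolist())
    print(s["ee_pos"],np.degrees(s["eef_rot"]))
    return im,C
E
python3 -c "
from seg import *
look('w7',.07,'red')"
```

```text
expect [319. 215.]
(296, 173, 45, 88) ((449.0523681640625, -355.5380554199219), (43.241539001464844, 97.03484344482422), 8.103813171386719) [[420.79998779296875, -310.6000061035156], [434.5, -406.6000061035156], [477.29998779296875, -400.5], [463.6000061035156, -304.5]]
[ 0.44826383 -0.32546406  0.20922929] [-1.79849109e+02  7.47869069e-04  9.69160372e+01]
```

Emit:
{"method": "step_arm", "body": {"series": [{"dx": 0.001, "dy": -0.0285, "dz": -0.03, "twist": 1.2, "hand": 0}, {"dx": 0, "dy": 0, "dz": -0.045, "twist": 0, "hand": 0}, {"dx": 0, "dy": 0, "dz": -0.045, "twist": 0, "hand": 0}, {"dx": 0, "dy": 0, "dz": 0, "twist": 0, "hand": 0}, {"dx": 0, "dy": 0, "dz": 0, "twist": 0, "hand": 0}]}}

```text
clock: 12.0
ee_pos: [0.451, -0.3547, 0.0912]
eef_rot: [3.141, 0.002, 1.714]
ft_force: [0.8, -0.1, 0.7]
width: 0.0856
grasp_force: 0.0
```

```bash
python3 -c "
from seg import *
look('w8',.07,'red')"
```

```text
expect [319. 240.]
(280, 169, 75, 143) ((448.834716796875, -355.88330078125), (43.104034423828125, 97.68086242675781), 8.965304374694824) [[419.8999938964844, -311.0], [435.20001220703125, -407.5], [477.70001220703125, -400.79998779296875], [462.5, -304.29998779296875]]
[ 0.45098463 -0.35474047  0.09124432] [1.79975074e+02 1.12483806e-01 9.81784188e+01]
```

Emit:
{"method": "step_arm", "body": {"series": [{"dx": -0.002, "dy": 0, "dz": -0.025, "twist": 0.3, "hand": 0}, {"dx": 0, "dy": 0, "dz": -0.015, "twist": 0, "hand": 0}, {"dx": 0, "dy": 0, "dz": -0.008, "twist": 0, "hand": 0}, {"dx": 0, "dy": 0, "dz": 0, "twist": 0, "hand": 0}, {"dx": 0, "dy": 0, "dz": 0, "twist": 0, "hand": 0}]}}

```text
clock: 12.55
ee_pos: [0.4481, -0.3543, 0.0419]
eef_rot: [-3.141, 0.001, 1.718]
ft_force: [-0.6, 0.7, -1.1]
width: 0.0854
grasp_force: 0.0
```

Emit:
{"method": "step_arm", "body": {"series": [{"dx": 0, "dy": 0, "dz": 0, "twist": 0, "hand": 255}, {"dx": 0, "dy": 0, "dz": 0, "twist": 0, "hand": 255}, {"dx": 0, "dy": 0, "dz": 0, "twist": 0, "hand": 255}, {"dx": 0, "dy": 0, "dz": 0, "twist": 0, "hand": 255}, {"dx": 0, "dy": 0, "dz": 0, "twist": 0, "hand": 255}], "newtons": 40}}

```text
clock: 13.05
ee_pos: [0.448, -0.3542, 0.0417]
eef_rot: [-3.141, 0.001, 1.718]
ft_force: [-0.1, 0.2, 3.8]
width: 0.0442
grasp_force: 43.3
```

Gripped this low, the finger backs could touch the tray rim when placing, so I'll regrip 5 mm higher.

Emit:
{"method": "step_arm", "body": {"series": [{"dx": 0, "dy": 0, "dz": 0, "twist": 0, "hand": 110}, {"dx": 0, "dy": 0, "dz": 0, "twist": 0, "hand": 80}, {"dx": 0, "dy": 0, "dz": 0.005, "twist": 0, "hand": 80}, {"dx": 0, "dy": 0, "dz": 0, "twist": 0, "hand": 80}, {"dx": 0, "dy": 0, "dz": 0, "twist": 0, "hand": 255}]}}

```text
clock: 13.55
ee_pos: [0.4476, -0.3538, 0.0462]
eef_rot: [-3.14, -0.0, 1.718]
ft_force: [0.4, 0.6, 3.0]
width: 0.0457
grasp_force: 2.9
```

Emit:
{"method": "step_arm", "body": {"series": [{"dx": 0, "dy": 0, "dz": 0, "twist": 0, "hand": 255}, {"dx": 0, "dy": 0, "dz": 0, "twist": 0, "hand": 255}, {"dx": 0, "dy": 0, "dz": 0, "twist": 0, "hand": 255}, {"dx": 0, "dy": 0, "dz": 0, "twist": 0, "hand": 255}], "newtons": 50}}

```text
clock: 13.95
ee_pos: [0.4479, -0.3541, 0.0465]
eef_rot: [-3.141, 0.0, 1.718]
ft_force: [-0.0, 0.4, 3.7]
width: 0.0439
grasp_force: 53.2
```

Emit:
{"method": "step_arm", "body": {"series": [{"dx": 0, "dy": 0, "dz": 0.01, "twist": 0, "hand": 255}, {"dx": 0, "dy": 0, "dz": 0.01, "twist": 0, "hand": 255}, {"dx": 0, "dy": 0, "dz": 0, "twist": 0, "hand": 255}]}}

```text
clock: 14.25
ee_pos: [0.4479, -0.3544, 0.0673]
eef_rot: [-3.141, 0.001, 1.718]
ft_force: [0.2, 0.1, -2.8]
width: 0.0442
grasp_force: 52.7
```

```bash
python3 -c "
from seg import *
look('w9',.09,'red')"
```

```text
expect [324. 283.]
(279, 318, 86, 46) ((452.77935791015625, -388.6437683105469), (26.248289108276367, 46.53813934326172), 89.41862487792969) [[429.3999938964844, -401.5], [475.8999938964844, -402.0], [476.20001220703125, -375.79998779296875], [429.6000061035156, -375.29998779296875]]
(272, 195, 100, 81) ((444.1131591796875, -328.149169921875), (43.58329391479492, 39.471656799316406), 7.637608528137207) [[419.8999938964844, -311.5], [425.1000061035156, -350.6000061035156], [468.29998779296875, -344.79998779296875], [463.1000061035156, -305.70001220703125]]
[ 0.44790788 -0.35435026  0.06725995] [-1.79987242e+02  7.11857426e-02  9.84256634e+01]
```

View pics/w9.png

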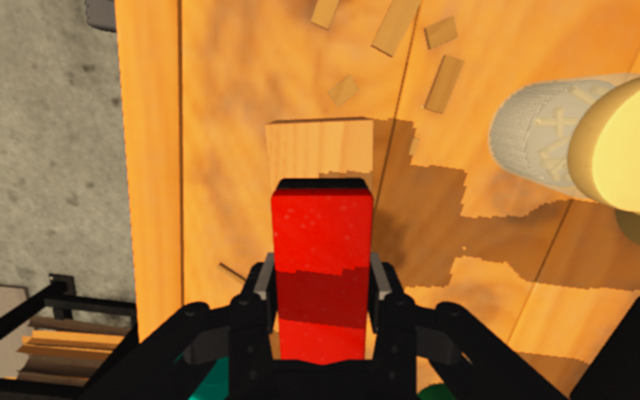

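The case is gripped level and clear of the block, spanning (272..372, 180..362). The block's end is visible at (320,122).

Emit:
{"method": "step_arm", "body": {"series": [{"dx": 0, "dy": 0, "dz": 0.03, "twist": 0, "hand": 255}, {"dx": 0, "dy": 0, "dz": 0.045, "twist": 0, "hand": 255}, {"dx": 0, "dy": 0, "dz": 0.048, "twist": 0, "hand": 255}, {"dx": 0, "dy": 0, "dz": 0.048, "twist": 0, "hand": 255}, {"dx": 0, "dy": 0, "dz": 0.048, "twist": 0, "hand": 255}]}}

```text
clock: 14.8
ee_pos: [0.4466, -0.3532, 0.2862]
eef_rot: [-3.139, -0.001, 1.717]
ft_force: [0.8, -0.8, -1.1]
width: 0.0439
grasp_force: 52.5
```

Emit:
{"method": "step_arm", "body": {"series": [{"dx": 0, "dy": 0, "dz": 0.048, "twist": 0, "hand": 255}, {"dx": 0, "dy": 0.02, "dz": 0.045, "twist": 0, "hand": 255}, {"dx": 0, "dy": 0.035, "dz": 0.03, "twist": 0, "hand": 255}, {"dx": 0, "dy": 0.045, "dz": 0.01, "twist": 0, "hand": 255}, {"dx": 0, "dy": 0.048, "dz": 0, "twist": 0, "hand": 255}]}}

```text
clock: 15.3
ee_pos: [0.4462, -0.2185, 0.4174]
eef_rot: [-3.141, -0.001, 1.711]
ft_force: [1.8, 0.4, -4.9]
width: 0.0438
grasp_force: 52.7
```

Emit:
{"method": "step_arm", "body": {"series": [{"dx": 0, "dy": 0.048, "dz": 0, "twist": 0, "hand": 255}, {"dx": 0, "dy": 0.048, "dz": 0, "twist": 0, "hand": 255}, {"dx": 0, "dy": 0.048, "dz": 0, "twist": 0, "hand": 255}, {"dx": 0, "dy": 0.048, "dz": 0, "twist": 0, "hand": 255}, {"dx": 0, "dy": 0.048, "dz": 0, "twist": 0, "hand": 255}]}}

```text
clock: 15.8
ee_pos: [0.4454, 0.0251, 0.4165]
eef_rot: [-3.138, -0.003, 1.717]
ft_force: [0.4, -0.2, -2.6]
width: 0.0442
grasp_force: 52.7
```

Emit:
{"method": "step_arm", "body": {"series": [{"dx": 0.007, "dy": 0.048, "dz": 0, "twist": 0, "hand": 255}, {"dx": 0.008, "dy": 0.048, "dz": 0, "twist": 0, "hand": 255}, {"dx": 0.008, "dy": 0.048, "dz": 0, "twist": 0, "hand": 255}, {"dx": 0.008, "dy": 0.048, "dz": 0, "twist": 0, "hand": 255}, {"dx": 0.008, "dy": 0.048, "dz": 0, "twist": 0, "hand": 255}]}}

```text
clock: 16.3
ee_pos: [0.4851, 0.2652, 0.4163]
eef_rot: [-3.137, -0.001, 1.717]
ft_force: [0.1, 0.1, -1.8]
width: 0.0441
grasp_force: 52.6
```

Emit:
{"method": "step_arm", "body": {"series": [{"dx": 0, "dy": 0.045, "dz": -0.02, "twist": 0, "hand": 255}, {"dx": 0, "dy": 0.035, "dz": -0.03, "twist": 0, "hand": 255}, {"dx": 0, "dy": 0, "dz": -0.04, "twist": 0, "hand": 255}, {"dx": 0, "dy": 0, "dz": 0, "twist": 0, "hand": 255}, {"dx": 0, "dy": 0, "dz": 0, "twist": 0, "hand": 255}]}}

```text
clock: 16.8
ee_pos: [0.4852, 0.3424, 0.3262]
eef_rot: [-3.136, 0.001, 1.716]
ft_force: [1.3, -0.2, -1.0]
width: 0.0444
grasp_force: 52.5
```

```bash
cat >> seg.py <<'E'
def trays(name,exp):
    s=r.state(); im=viewer.grab_frame("wrist"); C=cam("wrist",s); cv2.imwrite(f"pics/{name}.png",im)
    np.savez(name+".npz",f=C[0],cx=C[1],cy=C[2],T=C[3]); print(s["ee_pos"],np.degrees(s["eef_rot"]))
    m=(cv2.cvtColor(im,cv2.COLOR_BGR2HSV)[...,1]<60).astype(np.uint8)*255
    for c in cv2.findContours(m,0,1)[0]:
        if cv2.contourArea(c)>2000:
            w=(pix2w(C,c[:,0],.012)[:,:2]*1000).astype(np.float32); q=cv2.minAreaRect(w)
            if np.hypot(q[0][0]-exp[0],q[0][1]-exp[1])<60: print(cv2.boundingRect(c),q)
E
python3 -c "
from seg import *
trays('w10',(487,427))"
```

```text
[0.48516492 0.34236647 0.32620987] [-1.79687618e+02  4.96610522e-02  9.83419982e+01]
(308, 57, 52, 88) ((488.1801452636719, 426.7163391113281), (72.20491790771484, 120.51535034179688), 8.358036041259766)
```

Emit:
{"method": "step_arm", "body": {"series": [{"dx": 0.001, "dy": 0.045, "dz": -0.02, "twist": 0, "hand": 255}, {"dx": 0.001, "dy": 0.04, "dz": -0.03, "twist": 0, "hand": 255}, {"dx": 0, "dy": 0, "dz": -0.045, "twist": 0, "hand": 255}, {"dx": 0, "dy": 0, "dz": -0.045, "twist": 0, "hand": 255}, {"dx": 0, "dy": 0, "dz": -0.045, "twist": 0, "hand": 255}]}}

```text
clock: 17.35
ee_pos: [0.4907, 0.4309, 0.1452]
eef_rot: [3.138, -0.007, 1.718]
ft_force: [0.4, -0.2, -2.2]
width: 0.0442
grasp_force: 52.7
```

Emit:
{"method": "step_arm", "body": {"series": [{"dx": 0, "dy": 0, "dz": -0.045, "twist": 0, "hand": 255}, {"dx": 0, "dy": 0, "dz": -0.035, "twist": 0, "hand": 255}, {"dx": 0, "dy": 0, "dz": -0.015, "twist": 0, "hand": 255}, {"dx": 0, "dy": 0, "dz": 0, "twist": 0, "hand": 255}, {"dx": 0, "dy": 0, "dz": 0, "twist": 0, "hand": 255}]}}

```text
clock: 17.85
ee_pos: [0.4901, 0.4306, 0.0505]
eef_rot: [3.14, -0.005, 1.717]
ft_force: [0.2, 0.7, -2.2]
width: 0.044
grasp_force: 52.5
```

Run:
```python
from h import *
s=r.state(); print(s["ee_pos"],s["ft_force"],np.degrees(s["eef_rot"]))
```

```text
[0.4900853 0.4305729 0.0504546] [ 0.15457541  0.66949746 -2.23828113] [179.90198048  -0.29067482  98.39836506]
```

Emit:
{"method": "step_arm", "body": {"series": [{"dx": -0.003, "dy": -0.003, "dz": 0, "twist": 0, "hand": 255}, {"dx": 0, "dy": 0, "dz": -0.02, "twist": 0, "hand": 255}, {"dx": 0, "dy": 0, "dz": -0.01, "twist": 0, "hand": 255}, {"dx": 0, "dy": 0, "dz": -0.004, "twist": 0, "hand": 255}, {"dx": 0, "dy": 0, "dz": 0, "twist": 0, "hand": 255}]}}

```text
clock: 18.35
ee_pos: [0.4841, 0.4259, 0.0133]
eef_rot: [-3.138, -0.002, 1.718]
ft_force: [0.3, 1.0, -2.4]
width: 0.044
grasp_force: 52.6
```

Emit:
{"method": "step_arm", "body": {"series": [{"dx": 0, "dy": 0, "dz": -0.0015, "twist": 0, "hand": 255}, {"dx": 0, "dy": 0, "dz": 0, "twist": 0, "hand": 255}]}}

```text
clock: 18.55
ee_pos: [0.4851, 0.4266, 0.0126]
eef_rot: [-3.14, -0.003, 1.718]
ft_force: [0.1, 0.2, -0.8]
width: 0.0443
grasp_force: 52.7
```

Emit:
{"method": "step_arm", "body": {"series": [{"dx": 0, "dy": 0, "dz": -0.0015, "twist": 0, "hand": 255}, {"dx": 0, "dy": 0, "dz": 0, "twist": 0, "hand": 255}]}}

```text
clock: 18.75
ee_pos: [0.4851, 0.4266, 0.0125]
eef_rot: [-3.139, -0.003, 1.718]
ft_force: [-3.0, -1.3, 7.6]
width: 0.0437
grasp_force: 53.6
```

Emit:
{"method": "step_arm", "body": {"series": [{"dx": 0, "dy": 0, "dz": 0, "twist": 0, "hand": 110}, {"dx": 0, "dy": 0, "dz": 0, "twist": 0, "hand": 70}, {"dx": 0, "dy": 0, "dz": 0, "twist": 0, "hand": 20}, {"dx": 0, "dy": 0, "dz": 0, "twist": 0, "hand": 0}, {"dx": 0, "dy": 0, "dz": 0, "twist": 0, "hand": 0}]}}

```text
clock: 19.25
ee_pos: [0.4844, 0.426, 0.0101]
eef_rot: [-3.138, -0.002, 1.718]
ft_force: [-0.1, 0.3, 0.0]
width: 0.0855
grasp_force: 0.0
```

Emit:
{"method": "step_arm", "body": {"series": [{"dx": 0, "dy": 0, "dz": 0.02, "twist": 0, "hand": 0}, {"dx": 0, "dy": 0, "dz": 0.035, "twist": 0, "hand": 0}, {"dx": 0, "dy": 0, "dz": 0.045, "twist": 0, "hand": 0}, {"dx": 0, "dy": 0, "dz": 0.045, "twist": 0, "hand": 0}, {"dx": 0, "dy": 0, "dz": 0.045, "twist": 0, "hand": 0}]}}

```text
clock: 19.75
ee_pos: [0.4842, 0.4256, 0.2017]
eef_rot: [-3.138, -0.001, 1.718]
ft_force: [0.7, 0.6, 0.7]
width: 0.0854
grasp_force: 0.0
```

```bash
python3 -c "
from seg import *
look('w11',.036,'red')
d=np.load('w9.npz'); C=(d['f'],d['cx'],d['cy'],d['T'])
print((pix2w(C,[(267,125),(373,121)],.038)*1000).round(1))"
```

```text
expect [245. 566.]
(302, 140, 43, 88) ((485.7042541503906, 423.9992980957031), (43.67961883544922, 97.74240112304688), 8.603555679321289) [[456.79998779296875, 469.1000061035156], [471.3999938964844, 372.3999938964844], [514.5999755859375, 378.8999938964844], [500.0, 475.6000061035156]]
[0.48420165 0.42560608 0.20172243] [-1.79808828e+02 -8.32135305e-02  9.84193395e+01]
[[ 407.  -288.3   38. ]
 [ 465.9 -277.3   38. ]]
```

The case is in the medium tray, about 3 mm from its centre. Now the wood block.

Emit:
{"method": "step_arm", "body": {"series": [{"dx": 0, "dy": -0.02, "dz": 0.045, "twist": 0, "hand": 0}, {"dx": 0, "dy": -0.025, "dz": 0.042, "twist": 0, "hand": 0}, {"dx": 0, "dy": -0.025, "dz": 0.042, "twist": 0, "hand": 0}, {"dx": 0, "dy": -0.03, "dz": 0.035, "twist": 0, "hand": 0}, {"dx": -0.005, "dy": -0.047, "dz": 0, "twist": 0, "hand": 0}]}}

```text
clock: 20.3
ee_pos: [0.4821, 0.2816, 0.3703]
eef_rot: [3.134, -0.008, 1.721]
ft_force: [0.8, -0.3, -0.4]
width: 0.0853
grasp_force: 0.0
```

Emit:
{"method": "step_arm", "body": {"series": [{"dx": -0.005, "dy": -0.049, "dz": 0, "twist": 0, "hand": 0}, {"dx": -0.005, "dy": -0.049, "dz": 0, "twist": 0, "hand": 0}, {"dx": -0.005, "dy": -0.049, "dz": 0, "twist": 0, "hand": 0}, {"dx": -0.005, "dy": -0.049, "dz": 0, "twist": 0, "hand": 0}, {"dx": -0.005, "dy": -0.049, "dz": 0, "twist": 0, "hand": 0}]}}

```text
clock: 20.8
ee_pos: [0.4538, 0.0318, 0.364]
eef_rot: [-3.139, -0.003, 1.718]
ft_force: [1.0, -0.1, 0.0]
width: 0.0857
grasp_force: 0.0
```

Emit:
{"method": "step_arm", "body": {"series": [{"dx": -0.003, "dy": -0.049, "dz": 0, "twist": 0, "hand": 0}, {"dx": -0.003, "dy": -0.049, "dz": 0, "twist": 0, "hand": 0}, {"dx": 0, "dy": -0.049, "dz": 0, "twist": 0, "hand": 0}, {"dx": 0, "dy": -0.049, "dz": 0, "twist": 0, "hand": 0}, {"dx": 0, "dy": -0.049, "dz": 0, "twist": 0, "hand": 0}]}}

```text
clock: 21.3
ee_pos: [0.4476, -0.2133, 0.364]
eef_rot: [-3.141, -0.004, 1.718]
ft_force: [0.8, -0.0, -1.1]
width: 0.0853
grasp_force: 0.0
```

Emit:
{"method": "step_arm", "body": {"series": [{"dx": 0, "dy": -0.045, "dz": -0.01, "twist": 0, "hand": 0}, {"dx": 0, "dy": -0.035, "dz": -0.035, "twist": 0, "hand": 0}, {"dx": 0, "dy": -0.01, "dz": -0.048, "twist": 0, "hand": 0}, {"dx": 0, "dy": 0, "dz": -0.048, "twist": 0, "hand": 0}, {"dx": 0, "dy": 0, "dz": -0.03, "twist": 0, "hand": 0}]}}

```text
clock: 21.8
ee_pos: [0.4457, -0.2862, 0.1995]
eef_rot: [-3.129, -0.009, 1.717]
ft_force: [1.1, -0.3, 0.2]
width: 0.0855
grasp_force: 0.0
```

Emit:
{"method": "step_arm", "body": {"series": [{"dx": 0, "dy": 0, "dz": 0, "twist": 0, "hand": 0}, {"dx": 0, "dy": 0, "dz": 0, "twist": 0, "hand": 0}]}}

```text
clock: 22.0
ee_pos: [0.4481, -0.2867, 0.204]
eef_rot: [-3.134, -0.007, 1.718]
ft_force: [0.2, -0.4, 0.6]
width: 0.0853
grasp_force: 0.0
```

Run:
```python
from h import *
s=r.state(); im=viewer.grab_frame("wrist"); C=cam("wrist",s); np.savez("w12.npz",f=C[0],cx=C[1],cy=C[2],T=C[3])
g=np.radians(9.0); R=np.array([[np.cos(g),-np.sin(g)],[np.sin(g),np.cos(g)]])
q=np.array([(-31,-70),(31,-70),(31,70),(-31,70)])/1000@R.T+[.448,-.352]
p=w2pix(C,np.c_[q,[.038]*4]); print(p.round(),s["ee_pos"],np.degrees(s["eef_rot"]))
cv2.imwrite("pics/w12r.png",im); u,v=p.mean(0).astype(int)
x0,y0=max(u-75,0),max(v-95,0); print(x0,y0)
o=cv2.resize(im[y0:y0+170,x0:x0+150],None,fx=3.5,fy=3.5,interpolation=cv2.INTER_CUBIC)
cv2.polylines(o,[((p-[x0,y0])*3.5).round().astype(int)],True,(255,0,0),1); cv2.imwrite("pics/w12.png",o)
```

```text
[[290. 291.]
 [340. 290.]
 [342. 180.]
 [284. 180.]] [ 0.44806556 -0.28672377  0.20396499] [-179.57841273   -0.42220735   98.46279576]
239 140
```

View pics/w12.png

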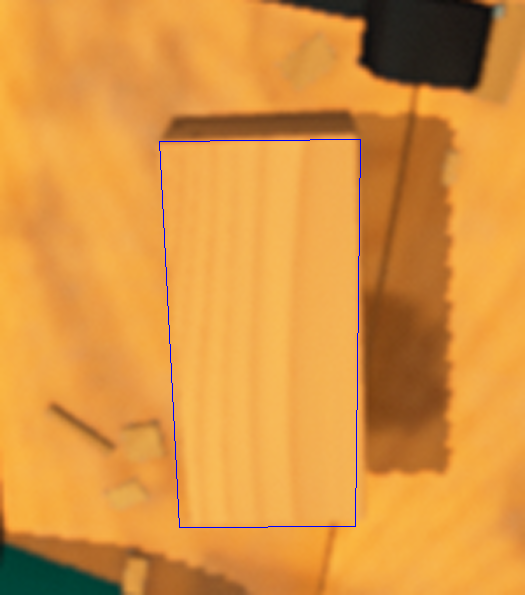

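The predicted block outline lies exactly on the block's top face, so the block is at (0.448,-0.352), yaw 9°.

Emit:
{"method": "step_arm", "body": {"series": [{"dx": 0, "dy": -0.04, "dz": -0.02, "twist": 0.5, "hand": 0}, {"dx": 0, "dy": -0.025, "dz": -0.035, "twist": 0, "hand": 0}, {"dx": 0, "dy": 0, "dz": -0.045, "twist": 0, "hand": 0}, {"dx": 0, "dy": 0, "dz": -0.025, "twist": 0, "hand": 0}, {"dx": 0, "dy": 0, "dz": 0, "twist": 0, "hand": 0}]}}

```text
clock: 22.55
ee_pos: [0.4482, -0.3501, 0.0777]
eef_rot: [-3.133, -0.01, 1.729]
ft_force: [0.2, 1.0, 0.2]
width: 0.0855
grasp_force: 0.0
```

Emit:
{"method": "step_arm", "body": {"series": [{"dx": 0, "dy": 0, "dz": 0, "twist": 0, "hand": 0}]}}

```text
clock: 22.65
ee_pos: [0.4501, -0.3523, 0.081]
eef_rot: [-3.138, -0.005, 1.729]
ft_force: [0.3, -0.6, 0.3]
width: 0.0854
grasp_force: 0.0
```

Emit:
{"method": "step_arm", "body": {"series": [{"dx": -0.002, "dy": 0, "dz": -0.025, "twist": 0, "hand": 0}, {"dx": 0, "dy": 0, "dz": -0.025, "twist": 0, "hand": 0}, {"dx": 0, "dy": 0, "dz": -0.013, "twist": 0, "hand": 0}, {"dx": 0, "dy": 0, "dz": -0.005, "twist": 0, "hand": 0}, {"dx": 0, "dy": 0, "dz": 0, "twist": 0, "hand": 0}]}}

```text
clock: 23.15
ee_pos: [0.4471, -0.3518, 0.0116]
eef_rot: [-3.136, -0.007, 1.728]
ft_force: [-0.2, 0.4, 0.7]
width: 0.0861
grasp_force: 0.0
```

Emit:
{"method": "step_arm", "body": {"series": [{"dx": 0, "dy": 0, "dz": 0, "twist": 0, "hand": 255}, {"dx": 0, "dy": 0, "dz": 0, "twist": 0, "hand": 255}, {"dx": 0, "dy": 0, "dz": 0, "twist": 0, "hand": 255}, {"dx": 0, "dy": 0, "dz": 0, "twist": 0, "hand": 255}], "newtons": 50}}

```text
clock: 23.55
ee_pos: [0.4476, -0.3525, 0.0124]
eef_rot: [-3.137, -0.006, 1.728]
ft_force: [0.9, -0.5, 5.8]
width: 0.0607
grasp_force: 55.4
```

Emit:
{"method": "step_arm", "body": {"series": [{"dx": 0, "dy": 0, "dz": 0.01, "twist": 0, "hand": 255}, {"dx": 0, "dy": 0, "dz": 0.025, "twist": 0, "hand": 255}, {"dx": 0, "dy": 0, "dz": 0.04, "twist": 0, "hand": 255}, {"dx": 0, "dy": 0, "dz": 0.045, "twist": 0, "hand": 255}, {"dx": 0, "dy": 0, "dz": 0.045, "twist": 0, "hand": 255}]}}

```text
clock: 24.05
ee_pos: [0.4449, -0.3507, 0.1767]
eef_rot: [-3.133, -0.009, 1.727]
ft_force: [1.1, -0.2, -1.9]
width: 0.0613
grasp_force: 55.0
```

Emit:
{"method": "step_arm", "body": {"series": [{"dx": 0, "dy": 0, "dz": 0.048, "twist": 0, "hand": 255}, {"dx": 0, "dy": 0, "dz": 0.048, "twist": 0, "hand": 255}, {"dx": 0, "dy": 0, "dz": 0.048, "twist": 0, "hand": 255}, {"dx": 0, "dy": 0.01, "dz": 0.048, "twist": 0, "hand": 255}, {"dx": 0, "dy": 0.02, "dz": 0.044, "twist": 0, "hand": 255}]}}

```text
clock: 24.55
ee_pos: [0.444, -0.323, 0.4135]
eef_rot: [-3.134, -0.008, 1.722]
ft_force: [1.1, 1.5, -2.0]
width: 0.0611
grasp_force: 55.0
```

Emit:
{"method": "step_arm", "body": {"series": [{"dx": 0, "dy": 0.045, "dz": 0.01, "twist": 0, "hand": 255}, {"dx": 0, "dy": 0.048, "dz": 0, "twist": 0, "hand": 255}, {"dx": 0, "dy": 0.048, "dz": 0, "twist": -2, "hand": 255}, {"dx": 0, "dy": 0.048, "dz": 0, "twist": -2, "hand": 255}, {"dx": 0, "dy": 0.048, "dz": 0, "twist": -2, "hand": 255}]}}

```text
clock: 25.05
ee_pos: [0.4444, -0.1077, 0.4188]
eef_rot: [-3.132, -0.014, 1.62]
ft_force: [0.5, 0.7, -1.3]
width: 0.0612
grasp_force: 55.1
```

Emit:
{"method": "step_arm", "body": {"series": [{"dx": 0.012, "dy": 0.046, "dz": 0, "twist": -2, "hand": 255}, {"dx": 0.016, "dy": 0.046, "dz": 0, "twist": -2, "hand": 255}, {"dx": 0.016, "dy": 0.046, "dz": 0, "twist": -2, "hand": 255}, {"dx": 0.016, "dy": 0.046, "dz": 0, "twist": -1.5, "hand": 255}, {"dx": 0.016, "dy": 0.046, "dz": 0, "twist": 0, "hand": 255}]}}

```text
clock: 25.55
ee_pos: [0.5215, 0.1217, 0.4184]
eef_rot: [-3.13, -0.01, 1.489]
ft_force: [-0.2, -1.0, -1.8]
width: 0.0608
grasp_force: 55.1
```

Emit:
{"method": "step_arm", "body": {"series": [{"dx": 0.005, "dy": 0.025, "dz": -0.03, "twist": 0, "hand": 255}, {"dx": 0, "dy": 0, "dz": -0.045, "twist": 0, "hand": 255}, {"dx": 0, "dy": 0, "dz": 0, "twist": 0, "hand": 255}, {"dx": 0, "dy": 0, "dz": 0, "twist": 0, "hand": 255}]}}

```text
clock: 25.95
ee_pos: [0.5258, 0.1446, 0.343]
eef_rot: [-3.129, -0.008, 1.489]
ft_force: [1.2, 0.1, -1.4]
width: 0.061
grasp_force: 55.8
```

```bash
python3 -c "
from seg import *
trays('w13',(526,237))"
```

```text
[0.52577409 0.14463604 0.34298754] [-179.25567259   -0.47697574   85.33952063]
(291, 40, 60, 88) ((528.8609008789062, 255.1648712158203), (121.00214385986328, 85.11446380615234), 85.26839447021484)
```

Emit:
{"method": "step_arm", "body": {"series": [{"dx": 0.001, "dy": 0.046, "dz": 0, "twist": 0, "hand": 255}, {"dx": 0, "dy": 0.046, "dz": 0, "twist": 0, "hand": 255}, {"dx": 0, "dy": 0, "dz": -0.045, "twist": 0, "hand": 255}, {"dx": 0, "dy": 0, "dz": -0.045, "twist": 0, "hand": 255}, {"dx": 0, "dy": 0, "dz": -0.045, "twist": 0, "hand": 255}]}}

```text
clock: 26.5
ee_pos: [0.5322, 0.2401, 0.2131]
eef_rot: [-3.141, -0.017, 1.492]
ft_force: [0.9, 0.7, -3.2]
width: 0.061
grasp_force: 55.8
```

Emit:
{"method": "step_arm", "body": {"series": [{"dx": 0, "dy": 0, "dz": -0.045, "twist": 0, "hand": 255}, {"dx": 0, "dy": 0, "dz": -0.045, "twist": 0, "hand": 255}, {"dx": 0, "dy": 0, "dz": -0.045, "twist": 0, "hand": 255}, {"dx": 0, "dy": 0, "dz": -0.015, "twist": 0, "hand": 255}, {"dx": 0, "dy": 0, "dz": 0, "twist": 0, "hand": 255}]}}

```text
clock: 27.0
ee_pos: [0.5291, 0.2386, 0.0596]
eef_rot: [-3.132, -0.011, 1.491]
ft_force: [-0.7, -0.0, -2.3]
width: 0.061
grasp_force: 55.8
```

Emit:
{"method": "step_arm", "body": {"series": [{"dx": 0, "dy": 0, "dz": 0, "twist": 0, "hand": 255}]}}

```text
clock: 27.1
ee_pos: [0.5315, 0.2395, 0.0625]
eef_rot: [-3.137, -0.014, 1.491]
ft_force: [-0.6, 0.3, -2.0]
width: 0.0609
grasp_force: 55.8
```

Emit:
{"method": "step_arm", "body": {"series": [{"dx": -0.004, "dy": -0.0025, "dz": 0, "twist": 0, "hand": 255}, {"dx": 0, "dy": 0, "dz": -0.02, "twist": 0, "hand": 255}, {"dx": 0, "dy": 0, "dz": -0.012, "twist": 0, "hand": 255}, {"dx": 0, "dy": 0, "dz": 0, "twist": 0, "hand": 255}, {"dx": 0, "dy": 0, "dz": 0, "twist": 0, "hand": 255}]}}

```text
clock: 27.6
ee_pos: [0.5243, 0.2358, 0.0277]
eef_rot: [-3.132, -0.011, 1.491]
ft_force: [0.3, 0.5, -2.7]
width: 0.0611
grasp_force: 55.9
```

Emit:
{"method": "step_arm", "body": {"series": [{"dx": 0.001, "dy": 0, "dz": -0.007, "twist": 0, "hand": 255}, {"dx": 0, "dy": 0, "dz": 0, "twist": 0, "hand": 255}, {"dx": 0, "dy": 0, "dz": 0, "twist": 0, "hand": 255}]}}

```text
clock: 27.9
ee_pos: [0.525, 0.2357, 0.0201]
eef_rot: [-3.132, -0.011, 1.491]
ft_force: [-0.1, 1.3, -3.5]
width: 0.061
grasp_force: 55.9
```

Emit:
{"method": "step_arm", "body": {"series": [{"dx": 0, "dy": 0, "dz": -0.0015, "twist": 0, "hand": 255}, {"dx": 0, "dy": 0, "dz": 0, "twist": 0, "hand": 255}]}}

```text
clock: 28.1
ee_pos: [0.5249, 0.2357, 0.0185]
eef_rot: [-3.132, -0.011, 1.491]
ft_force: [0.6, -0.3, -2.4]
width: 0.0612
grasp_force: 55.9
```

Emit:
{"method": "step_arm", "body": {"series": [{"dx": 0, "dy": 0, "dz": -0.0015, "twist": 0, "hand": 255}, {"dx": 0, "dy": 0, "dz": 0, "twist": 0, "hand": 255}]}}

```text
clock: 28.3
ee_pos: [0.5248, 0.2357, 0.0169]
eef_rot: [-3.132, -0.011, 1.491]
ft_force: [0.4, 0.3, -2.5]
width: 0.061
grasp_force: 55.9
```

Emit:
{"method": "step_arm", "body": {"series": [{"dx": 0, "dy": 0, "dz": -0.0015, "twist": 0, "hand": 255}, {"dx": 0, "dy": 0, "dz": 0, "twist": 0, "hand": 255}]}}

```text
clock: 28.5
ee_pos: [0.525, 0.2358, 0.0167]
eef_rot: [-3.131, -0.011, 1.491]
ft_force: [-3.5, -1.0, 4.9]
width: 0.0606
grasp_force: 56.7
```

Emit:
{"method": "step_arm", "body": {"series": [{"dx": 0, "dy": 0, "dz": -0.001, "twist": 0, "hand": 255}, {"dx": 0, "dy": 0, "dz": 0, "twist": 0, "hand": 255}]}}

```text
clock: 28.7
ee_pos: [0.525, 0.2358, 0.0166]
eef_rot: [-3.13, -0.012, 1.491]
ft_force: [-5.6, -0.5, 11.1]
width: 0.0614
grasp_force: 57.4
```

Seated at the expected height. Releasing.

Emit:
{"method": "step_arm", "body": {"series": [{"dx": 0, "dy": 0, "dz": 0.001, "twist": 0, "hand": 70}, {"dx": 0, "dy": 0, "dz": 0, "twist": 0, "hand": 40}, {"dx": 0, "dy": 0, "dz": 0, "twist": 0, "hand": 0}, {"dx": 0, "dy": 0, "dz": 0, "twist": 0, "hand": 0}, {"dx": 0, "dy": 0, "dz": 0, "twist": 0, "hand": 0}]}}

```text
clock: 29.2
ee_pos: [0.525, 0.2357, 0.0155]
eef_rot: [-3.132, -0.011, 1.491]
ft_force: [1.0, -0.9, -0.2]
width: 0.0854
grasp_force: 0.0
```

Emit:
{"method": "step_arm", "body": {"series": [{"dx": 0, "dy": 0, "dz": 0.02, "twist": 0, "hand": 0}, {"dx": 0, "dy": 0, "dz": 0.035, "twist": 0, "hand": 0}, {"dx": 0, "dy": 0, "dz": 0.045, "twist": 0, "hand": 0}, {"dx": 0, "dy": 0, "dz": 0.045, "twist": 0, "hand": 0}, {"dx": 0, "dy": 0, "dz": 0.045, "twist": 0, "hand": 0}]}}

```text
clock: 29.7
ee_pos: [0.5246, 0.2354, 0.2071]
eef_rot: [-3.132, -0.01, 1.491]
ft_force: [0.3, 1.3, -0.2]
width: 0.0854
grasp_force: 0.0
```

Emit:
{"method": "step_arm", "body": {"series": [{"dx": 0, "dy": 0, "dz": 0.045, "twist": 0, "hand": 0}, {"dx": 0, "dy": 0, "dz": 0.045, "twist": 0, "hand": 0}, {"dx": 0, "dy": 0, "dz": 0.045, "twist": 0, "hand": 0}, {"dx": 0, "dy": 0, "dz": 0, "twist": 0, "hand": 0}, {"dx": 0, "dy": 0, "dz": 0, "twist": 0, "hand": 0}]}}

```text
clock: 30.2
ee_pos: [0.5257, 0.2358, 0.3421]
eef_rot: [-3.134, -0.013, 1.491]
ft_force: [-0.3, 0.6, -1.1]
width: 0.0856
grasp_force: 0.0
```

Run:
```python
from h import *
s=r.state(); print(s["ee_pos"],s["width"]); cv2.imwrite("pics/w14.png",viewer.grab_frame("wrist"))
```

```text
[0.52568927 0.23584339 0.34207949] 0.08556610336947527
```

View pics/w14.png

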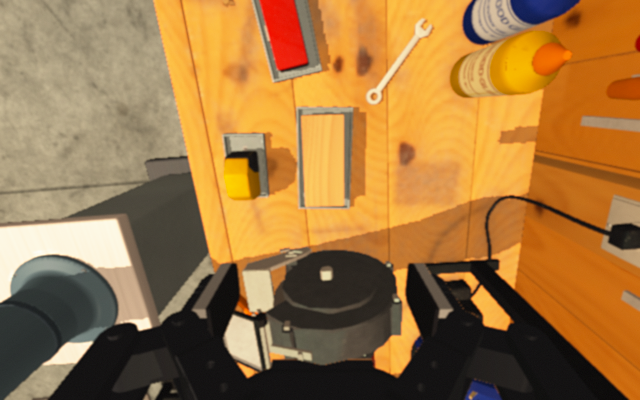

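All three sit in their trays: block at (325,160) in the large one, case at (287,35) in the medium, tape at (242,175) upright in the small. The wrench is in place at (400,60) and the arm is clear.

```bash
python3 -c "
from plant import order
print(order.job_done())"
```

```text
the job is handed in; nothing more can be done
None
```

I placed the tape measure, bit case and wood block in the small, medium and large trays in that order and handed the job in at about 30 s; the last picture shows each one inside its rim and the wrench where it was, but no verdict came back.

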